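# Wedge the spring clip off the inclined guide rod

### The job

The orange spring clip that holds the sensor carriage on the sloping guide rod has to come off. Take the yellow wedge and slide its blade up along the top of the rod, under the clip's bridge, until the clip is spread and eased off the rod by the wedge (do not pull the clip off with the gripper). Leave the clip and the wedge lying in the white tray, and leave the jar, the funnel and the green box where they are.

Things in the scene. Friction and masses are not known exactly. Their poses are not given: they have to be found in the camera images.
- rod: Fixed steel guide rod, 36 mm in diameter, sloping 30 degrees. Origin: on its axis at the clip's seat (where the clip's middle is at the start), 170 mm above the bench. x runs up along the rod, away from the robot and to its left, y is level across it, z is square to the rod, upwards; its top line lies at z = +18 mm. Bare from x = -250 mm (lower end) to the seat; from +13.5 to +63.5 mm it carries the carriage.
- carriage (a point): Middle of the fixed black sensor carriage, on the rod's axis 38.5 mm above the seat; axes as the rod's. It stops the clip from sliding up the rod. Two cheeks 17 to 31 mm either side of the axis, up to z = +35 mm; between them, above the rod, an open channel 34 mm wide in which the wedge's blade can run.
- stand: Fixed stand of the rod. Origin: centre of the underside of its base plate (260 x 100 x 12 mm), x along the rod's level direction, towards its higher end. Two posts 20 mm thick, 124 mm before and 122 mm beyond the origin, hold the rod from below; the clip's seat is 66.5 mm beyond the origin.
- clip: Loose orange spring clip, 70 g, snapped over the rod like a saddle: 24 mm long along the rod, 65 mm wide, 60 mm high. Origin: on the axis of the rod it is fitted on, at mid-length; x along the rod, z towards the bridge. Two sprung legs hang 22 to 27 mm either side, down to z = -26 mm; their lips, 10 mm below the axis, reach in under the rod.
- clip_bridge (a point): Middle of the underside of the clip's flat bridge (54 mm wide, 6 mm thick), at z = +24 mm in the clip's frame: a gap 6 mm high is left over the rod's top line. Lifting the clip square to the rod spreads its legs; it takes about 5 to 20 N. After 11 mm of lift the lips pass the rod's widest line; beyond that the clip only rests astride the rod.
- leg_left (a joint): Angle (rad) of the clip's sprung leg on its +y side: 0 as fitted on the rod at the start, positive when spread outwards (about 0.08 at the rod's widest line), about -0.11 when relaxed off the rod.
- leg_right (a joint): The same for the leg on the clip's -y side.
- wedge: Loose wedge tool, about 130 g, 195 mm long, flat below, starting flat on a 3 mm blue mat beside the stand. Origin: on its underside below the grip; x along the blade to its tip, z up. Black handle x = -50 to +40 mm, 24 mm wide, 36 mm high; yellow blade 16 mm wide, x = +40 to +145 mm: 24 mm thick up to x = +50 mm, then sloping evenly to 3 mm at the tip.
- wedge_tip (a point): The tip of the wedge's blade, on its underside (x = +145 mm in the wedge's frame).
- tray: Fixed white open tray, 280 x 180 x 22 mm, walls 4 mm, floor 4 mm thick, on the other side of the stand. Origin: centre of its underside; x along its long side, z up.
- jar: Bystander: glass jar, 68 mm across, 95 mm high. Origin: centre of its underside.
- funnel: Bystander: white funnel standing mouth down, 110 mm across, 140 mm high. Origin: centre of its underside.
- green_box: Bystander: green electronics box, 70 x 130 x 30 mm. Origin: centre of its underside.

How it is judged (in metres and radians):
On the way, in this order (a step that is already met when the one before it is completed fails the run):
1. the wedge's blade is under the clip's bridge and has spread both legs, the clip still on the rod (x of wedge_tip in the frame of clip above 0.015 m and y of wedge_tip in the frame of clip between -0.018 and 0.018 m and contact force between wedge and clip above 0.5 N and value of joint each of leg_left, leg_right above 0.03 rad and distance between clip and rod below 0.03 m), for 0.05 s.
2. the clip is off the rod: touching it no more and over 40 mm from its seat (distance between clip and rod above 0.04 m and contact force between clip and rod below 0.05 N), for 0.2 s.
At the end, for the whole second after the job is handed in: The clip and the wedge both lie at rest in the white tray: the clip's origin and the wedge's grip and tip within the tray's outline (tip up to 10 mm beyond it), none more than 60 to 80 mm above the bench; released (x of clip in the frame of tray between -0.14 and 0.14 m and y of clip in the frame of tray between -0.09 and 0.09 m and z of clip in the frame of tray below 0.07 m and x of wedge in the frame of tray between -0.14 and 0.14 m and y of wedge in the frame of tray between -0.09 and 0.09 m and z of wedge in the frame of tray below 0.06 m and x of wedge_tip in the frame of tray between -0.15 and 0.15 m and y of wedge_tip in the frame of tray between -0.1 and 0.1 m and z of wedge_tip in the frame of tray below 0.08 m and linear speed of each of clip, wedge below 0.03 m/s); the robot touches nothing.
It fails at once if the fingers pull at the clip while it is still on the rod (contact force between the fingers and clip above 1.5 N and distance between clip and rod below 0.02 m).
It fails at once if the jar is moved by more than 30 mm (distance of jar from where it was at the start of the episode above 0.03 m).
It fails at once if the funnel is moved by more than 30 mm (distance of funnel from where it was at the start of the episode above 0.03 m).
It fails at once if the green box is moved by more than 30 mm (distance of green_box from where it was at the start of the episode above 0.03 m).
It also fails if it takes over 64 s, if anything falls off the work surface, if the arm or the gripper's body presses on something with over 40 N, if the wrist force passes 120 N, or if a joint passes its speed limit or range.

### The arm

A 6-joint arm with a two-finger parallel gripper is mounted at the origin on the work surface. World frame = base frame: x ahead of the robot, y to its left, z up, the work surface at z = 0. Lengths are in mm, angles in rad, forces in N, time in s.
With the tool pointing down it reaches from about 350 to 725 mm from the base axis. Payload 6 kg.
Tool frame: the origin (TCP) lies at the very end of the fingers, on their centre line; the grasp point (between the pads) lies 19 mm behind it (bot.tcp_to_grasp is the distance from the TCP to the grasp point, in mm); z points along the fingers, y is the direction in which the jaws open and shut (so a half turn about z gives the same grasp; the last joint's range is limited). The gripper opens to 85 mm and grips with 20 to 120 N. Pads are 22 mm wide; open, the fingers measure 114 mm over their backs; the gripper's body (76 mm by 85 mm) begins 54 mm behind the grasp point. The pads swing forward as they close: fully open they stand 13 mm farther back than shut.
Start: joints at [-0.957, 0.04, 0.085, 0, -1.615, -0.334], TCP at [165.708, -576.641, 231.261] pointing down, gripper open.
Joint ranges: [-2.56, 2.56], [-1.29, 2.01], [-1.08, 1.49], [-3.29, 1.98], [-2.81, -0.18], [-2.99, 2.99]. Speed limits (rad/s): [2.57, 2.57, 3.01, 3.14, 3.14, 3.14].

### API

Orientations are given as a rotation vector (axis times angle).
In Python, from plant import readout, cams, bot gives the robot as it stands.
- The arm moves only by the tool send_rows, never from a script. Its argument "steps" is text: rows parted by semicolons, each of 5 numbers parted by spaces: the opening, from 0 (shut) to 1 (fully open), then the shift along the tool's x, y, z in mm, then the turn about the tool's z in degrees. A call has 1 to 10 rows; each row is the pose to reach, as a shift and turn from the pose commanded when the call began, along the tool's axes at that moment; what a row does not reach only later rows make up. A row lasts 1/10 s, in which the tool goes at most 50 mm and 8.59 degrees, less where a joint would pass 70% of its speed; a pose out of reach is approached as far as the arm can. A call with a gripper value outside its range is refused whole. The fingers move at their own pace and stop on an object; "force" is the grip in N (left out, the last holds). Time passes only in rows, so rows that repeat a pose let the fingers close. It gives the time, the measured TCP pose, the force and the opening at its end, in the units of the state.
- readout.get_state(): the state, without advancing time (a new reading comes with each control period).
- cams.grab_frame(name): name is "scene" or "top" or "wrist"; returns a dict with "image" (384x512x3 uint8, red, green, blue), "fx", "fy", "cx", "cy" (pixels), "distortion" ([k1, k2, p1, p2, k3] as OpenCV has them; the pictures are not rectified), "R" (3x3) and "t" (3): a world point X has camera coordinates R X + t. Camera axes: x right, y down, z forward; pixel columns grow to the right and rows downward; lengths in mm; the calibration is good to about 2 mm. A picture is of the moment at which its call begins. There is no depth.
- bot.job_done(): hands the job in, once; it reports no verdict.
The state is a dict: "clock": time; "q": joint angles; "dq": joint speeds; "tau": joint torques, N m; "eef_pos": TCP position; "tool_rot": TCP orientation; "force": force on the tool from outside, world axes, zero at the start; "torque": the same for the moment, N m; "gripper_width": finger opening in mm.
Only numpy, scipy, OpenCV 4.12 (cv2) and the standard library are available. Lean on these libraries where they do the work, as an engineer would, in place of code of your own. Each camera call takes 0.05 s, during which the arm holds its last target. There are 200 camera calls.

## Working session

There is one attempt and no reset: what is moved stays moved. The work goes in short steps, Python scripts to look and compute and a tool call to move; the robot and the scene stay as the last step left them, time stands still between calls to the robot, and variables do not carry over. Pictures are saved under pics/ and viewed, about 8 in all and at most 12, crops included, and the job is handed in when it is done.

Besides the shell and the picture viewer there is one more tool, called by a JSON object that holds its "fn" and its "kwargs". send_rows: Moves the arm, as the interface text tells. Its arguments: {"type":"object","properties":{"steps":{"type":"string"},"force":{"type":"number"}},"required":["steps"]}

```bash
ls; mkdir -p pics
python3 - <<'E'
from plant import readout,cams,bot
import cv2,json,numpy as np,pickle
print({k:np.round(v,3).tolist() for k,v in readout.get_state().items()}, bot.tcp_to_grasp)
d={}
for n in("scene","top","wrist"):
    f=cams.grab_frame(n); d[n]=f
    cv2.imwrite(f"pics/{n}0.png",cv2.resize(f["image"][:,:,::-1],(800,600),interpolation=cv2.INTER_CUBIC))
    print(n,f["fx"],f["cx"],f["cy"],np.round(-np.array(f["R"]).T@f["t"]),np.round(f["R"],3).tolist(),f["distortion"])
pickle.dump(d,open("f0.pkl","wb"))
E
```

```text
pics
{'clock': 0.0, 'q': [-0.957, 0.041, 0.084, -0.0, -1.616, -0.334], 'dq': [0.0, -0.001, 0.0, -0.001, -0.0, 0.001], 'tau': [0.001, -36.822, 34.742, 6.932, -0.005, 0.0], 'eef_pos': [165.69, -576.329, 230.282], 'tool_rot': [0.438, -3.111, -0.003], 'force': [0.257, -0.52, -0.183], 'torque': [0.031, -0.023, 0.006], 'gripper_width': 85.44} 18.700000000000003
scene 486.5279848147524 264.2914703927279 196.96238081071021 [1089.  867. 1026.] [[-0.892, 0.452, 0.005], [0.297, 0.594, -0.748], [-0.341, -0.666, -0.664]] [-0.1346761  0.         0.         0.         0.       ]
top 447.9056098077915 253.55148425836538 184.10489391094177 [ 468.   12. 1161.] [[0.019, -1.0, -0.002], [-0.988, -0.019, -0.156], [0.156, 0.005, -0.988]] [-0.08028458  0.          0.          0.          0.        ]
wrist 331.2074026963858 256.62757111883246 191.88535674678394 [  96. -596.  374.] [[-0.276, 0.961, 0.001], [0.921, 0.264, 0.287], [0.276, 0.08, -0.958]] [-0.0284522  0.         0.         0.         0.       ]
```

View pics/top0.png

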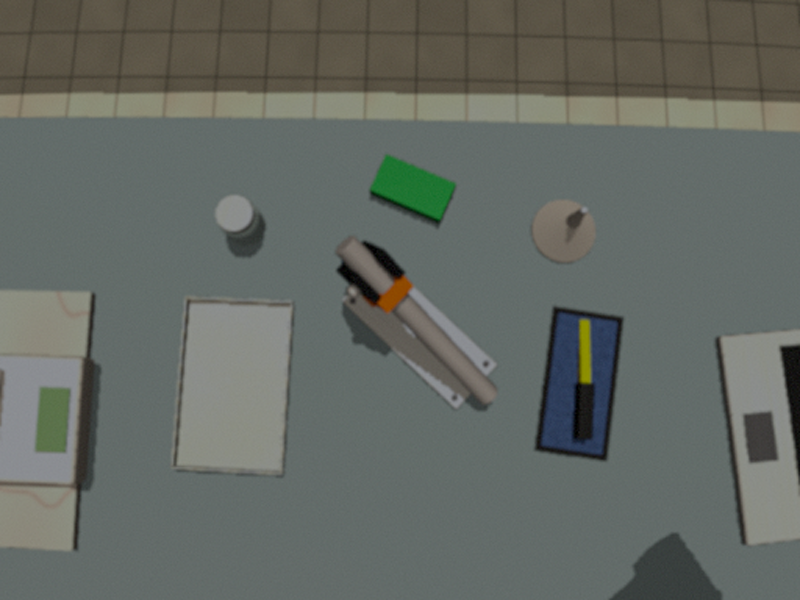

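View pics/scene0.png

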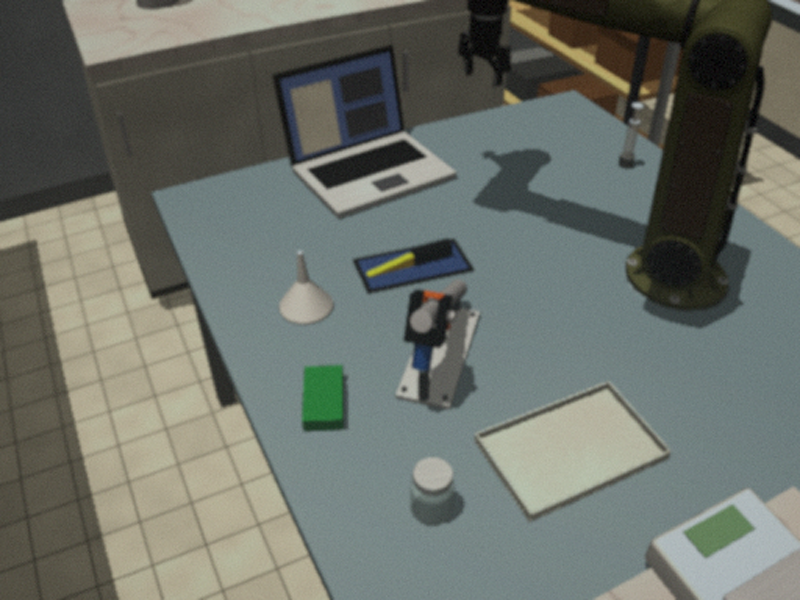

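The top picture shows the wedge on its mat (blade up to (585,320), handle to (583,440)), the rod running from (490,395) to (345,245) with the clip at (395,293), and the tray at about (233,385). The scene view agrees. Next I'll enlarge for pixel readings.

```bash
cat > h.py <<'E'
import numpy as np,cv2
def proj(f,X):
    X=np.atleast_2d(np.asarray(X,float)); r,_=cv2.Rodrigues(np.array(f["R"],float))
    K=np.array([[f["fx"],0,f["cx"]],[0,f["fy"],f["cy"]],[0,0,1]],float)
    return cv2.projectPoints(X,r,np.array(f["t"],float),K,np.array(f["distortion"],float))[0][:,0]
def ray(f,uv,z):
    """world points at height z seen at native pixels uv"""
    K=np.array([[f["fx"],0,f["cx"]],[0,f["fy"],f["cy"]],[0,0,1]],float)
    n=cv2.undistortPoints(np.array(uv,float).reshape(-1,1,2),K,np.array(f["distortion"],float))[:,0]
    R=np.array(f["R"],float); c=-R.T@np.array(f["t"],float); d=np.c_[n,np.ones(len(n))]@R
    return c+d*((z-c[2])/d[:,2])[:,None]
E
python3 - <<'E'
import pickle,cv2,numpy as np
from h import *
d=pickle.load(open("f0.pkl","rb"))
t=d["top"]["image"][:,:,::-1]
def crop(im,x,y,w,h,s):
    c=cv2.resize(im[y:y+h,x:x+w],None,fx=s,fy=s,interpolation=cv2.INTER_CUBIC)
    c=cv2.convertScaleAbs(c,alpha=1.5)
    for i in range(0,w,10): cv2.putText(c,str(x+i),(i*s,8),0,.3,(255,255,255)); cv2.line(c,(i*s,10),(i*s,14),(255,255,255))
    for j in range(0,h,10): cv2.putText(c,str(y+j),(0,j*s+4),0,.3,(255,255,255)); cv2.line(c,(20,j*s),(25,j*s),(255,255,255))
    return c
a=crop(t,210,145,115,120,5)
cv2.imwrite("pics/c1.png",a)
for n,f in d.items():
    h=cv2.cvtColor(f["image"],cv2.COLOR_RGB2HSV)
    for nm,lo,hi in(("yellow",(24,120,80),(35,255,255)),("orange",(3,180,90),(18,255,255))):
        m=cv2.inRange(h,lo,hi); 
        k,l,s,c=cv2.connectedComponentsWithStats(m)
        if k>1:
            i=1+np.argmax(s[1:,4]); pts=np.argwhere(l==i)[:,::-1].astype(np.float32)
            print(n,nm,s[i],c[i],cv2.boxPoints(cv2.minAreaRect(pts)).round(1).tolist())
f=d["top"]
h=cv2.cvtColor(f["image"],cv2.COLOR_RGB2HSV)[195:300,340:405]
m=(h[...,2]<38).astype(np.uint8); m=m
E
```

```text
scene yellow [235 162  30  15 152] [250.77631579 169.01973684] [[233.6999969482422, 171.10000610351562], [263.70001220703125, 161.10000610351562], [265.70001220703125, 167.10000610351562], [235.6999969482422, 177.10000610351562]]
scene orange [272 187  11   5  26] [276.26923077 188.76923077] [[272.0, 187.0], [282.0, 187.0], [282.0, 191.0], [272.0, 191.0]]
top yellow [371 205   7  41 269] [373.89591078 225.20446097] [[371.0, 205.0], [377.0, 205.0], [377.0, 245.0], [371.0, 245.0]]
top orange [242 177  21  23 237] [252.06751055 188.01265823] [[239.5, 192.5], [256.5, 175.5], [264.0, 183.0], [247.0, 200.0]]
```

View pics/c1.png

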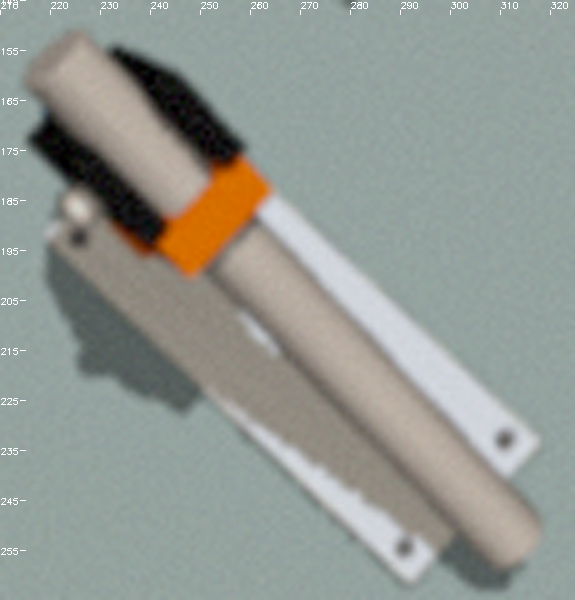

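Crop c1 (native = 210 + X/5, 145 + Y/5) shows the clip's bridge corners at about (244,156), (272,188), (192,277) and (160,244). The bare rod's edges run (215,270)→(488,560) and (262,230)→(540,522).

```bash
cat > fit.py <<'E'
import pickle,cv2,numpy as np
from h import *
from scipy.optimize import least_squares
d=pickle.load(open("f0.pkl","rb")); f=d["top"]
nat=lambda p:np.array(p,float)/5+[210,145]
def rod2w(p,P):
    c,s=np.cos(p[2]),np.sin(p[2]); C,S=np.cos(np.pi/6),.5
    R=np.array([[c*C,-s,-c*S],[s*C,c,-s*S],[S,0,C]]); return np.asarray(P)@R.T+[p[0],p[1],170]
cor=nat([(244,156),(272,188),(192,277),(160,244)])
# seen edges
A=nat([(262,230),(540,522)]); B=nat([(215,270),(488,560)])
def edist(q,L):
    n=np.array([-(L[1]-L[0])[1],(L[1]-L[0])[0]]);n/=np.linalg.norm(n); return (q-L[0])@n
def res(p):
    P=proj(f,rod2w(p,[[12,-27,30],[-12,-27,30],[-12,27,30],[12,27,30]]))
    r=list((P-cor).ravel())
    a=np.linspace(0,2*np.pi,60)
    for x in(-40,-230):
        q=proj(f,rod2w(p,np.c_[np.full(60,x),18*np.cos(a),18*np.sin(a)]))
        r+=[edist(q,A).min() if False else min(edist(q,A),key=lambda v:v),max(edist(q,B))]
    return np.array(r)
s=least_squares(res,[470,0,.75])
print(s.x,np.degrees(s.x[2]),res(s.x).round(2))
if __name__=="__main__":
    p=s.x
    print("lower end proj",((proj(f,rod2w(p,[[-250,18,0],[-250,-18,0],[-250,0,18]]))-[210,145])*5).round())
    g=d["scene"]; print("scene clip bridge",proj(g,rod2w(p,[[0,0,30]])), "orange c 276.3,188.8")
    print("rod ends scene",proj(g,rod2w(p,[[-250,0,0],[83,0,0]]))*1.5625)
    y=ray(f,[(374,205),(374,245)],5); y[1]=ray(f,[(374,245)],27)[0]
    print("blade tip/root",y.round(1))
    print("handle end",ray(f,[(583/1.5625,440/1.5625)],39).round(1), ray(f,[(583/1.5625,440/1.5625)],3).round(1))
    print("tray",ray(f,np.array([(187,297),(293,300),(282,473),(173,468)])/1.5625,22).round(1))
    print("tip scene",proj(g,y))
E
python3 fit.py
```

```text
[621.21110077  27.92758036   0.82881486] 47.487593412872975 [-0.28 -0.49  0.94  0.49 -0.06  0.37 -0.68 -0.28 -1.74  1.73 -1.04  0.9 ]
lower end proj [[488. 566.]
 [538. 513.]
 [531. 552.]]
scene clip bridge [[278.61488906 187.12135428]] orange c 276.3,188.8
rod ends scene [[458.42476144 287.03128982]
 [421.98142918 319.06700683]]
blade tip/root [[ 601.2 -297.5    5. ]
 [ 497.  -289.7   27. ]]
handle end [[ 406.5 -283.    39. ]] [[ 404.6 -292.4    3. ]]
tray [[625.5 364.   22. ]
 [623.9 187.2  22. ]
 [345.1 193.9  22. ]
 [347.7 370.3  22. ]]
tip scene [[235.29981127 175.14157038]
 [264.31180806 162.63347443]]
```

```bash
cat > go.py <<'E'
# usage: go.py x y z yaw(heading of tool y, deg) -> shift in present tool axes, turn about tool z
import sys,numpy as np
from plant import readout
from scipy.spatial.transform import Rotation as Ro
s=readout.get_state(); R=Ro.from_rotvec(s["tool_rot"]).as_matrix(); p=np.array(s["eef_pos"])
h=np.degrees(np.arctan2(R[1,1],R[0,1]))
print("t",round(s["clock"],2),"p",p.round(1),"yaw",round(h,2),"tilt",np.degrees(np.arccos(-R[2,2])).round(2),"F",np.round(s["force"],1),"w",s["gripper_width"],"q",np.round(s["q"],2))
a=list(map(float,sys.argv[1:]))
for i in range(0,len(a),4):
    print((R.T@(np.array(a[i:i+3])-p)).round(1), "turn",round(-((a[i+3]-h+180)%360-180),1))
E
python3 go.py 446.4 -286 80 85.8
```

```text
t 0.15 p [ 165.7 -576.4  230.5] yaw 106.03 tilt 0.08 F [-0.9  0.3 -0. ] w 85.70708841460664 q [-0.96  0.04  0.08 -0.   -1.62 -0.33]
[-350.   201.4  150.7] turn 20.2
```

{"fn": "send_rows", "kwargs": {"steps": "1 -35 20 0 2; 1 -70 40 0 4; 1 -115 65 10 7; 1 -160 90 30 10; 1 -205 115 60 13; 1 -250 145 90 16; 1 -290 165 120 18; 1 -325 185 140 20; 1 -350 201.4 150 20.2; 1 -350 201.4 150 20.2", "force": 40}}

```text
clock: 1.15
eef_pos: [447.2, -282.8, 77.8]
tool_rot: [-0.109, -3.135, -0.004]
force: [-1.1, -0.4, -0.3]
gripper_width: 85.3
```

```bash
python3 go.py 446.4 -286 7 85.8
python3 - <<'E'
from plant import cams
import cv2,pickle
f=cams.grab_frame("wrist");pickle.dump(f,open("w1.pkl","wb"))
cv2.imwrite("pics/w1.png",cv2.resize(f["image"][:,:,::-1],(768,576),interpolation=cv2.INTER_CUBIC))
E
```

```text
t 1.15 p [ 447.2 -282.8   77.8] yaw 86.03 tilt 0.28 F [-1.1 -0.4 -0.3] w 85.25814799959187 q [-0.18 -0.11 -0.34 -0.   -1.34 -1.46]
[ 0.2 -3.4 70.8] turn 0.2
```

View pics/w1.png

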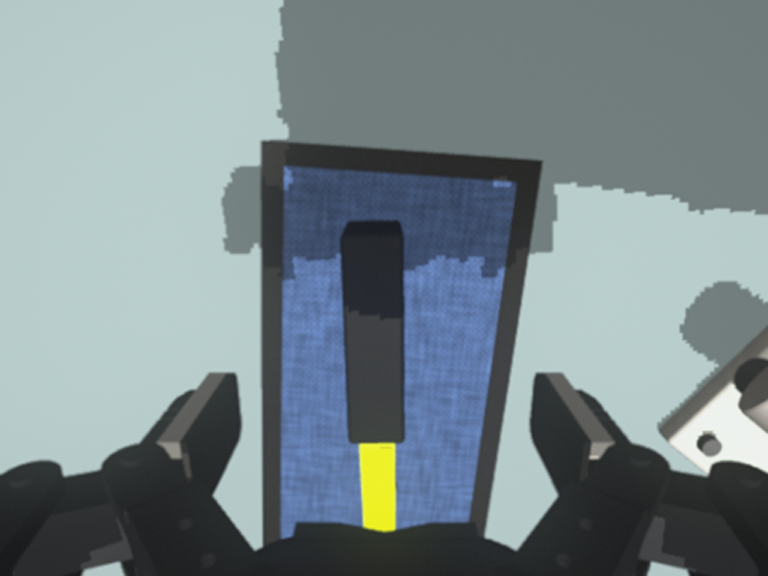

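The wrist view shows the handle's top front edge at (349–405,441), its top back edge at about (343–402,237), and the jaws straddling it. I'll refine its pose from these.

Run:
```python
import pickle,numpy as np
from h import *
f=pickle.load(open("w1.pkl","rb"))
P=ray(f,np.array([(349,441),(405,441),(343,237),(402,237)])/1.5,39)
print(P.round(1)); a,b=P[:2].mean(0),P[2:].mean(0); d=a-b; print(a.round(1),b.round(1),np.hypot(*d[:2]),np.degrees(np.arctan2(d[1],d[0])))
```

```text
[[ 495.  -300.7   39. ]
 [ 496.7 -277.1   39. ]
 [ 407.9 -295.    39. ]
 [ 409.5 -273.1   39. ]]
[ 495.8 -288.9   39. ] [ 408.7 -284.1   39. ] 87.29657888232381 -3.1604143862837475
```

{"fn": "send_rows", "kwargs": {"steps": "1 0 -3 20 0; 1 0 -3 40 0; 1 0 -3 55 0; 1 0 -3 66 0; 1 0 -3 70 0; 0 0 -3 70 0; 0 0 -3 70 0; 0 0 -3 70 0; 0 0 -3 70 0; 0 0 -3 70 0", "force": 60}}

```text
clock: 2.2
eef_pos: [446.9, -289.5, 12.2]
tool_rot: [0.114, 3.138, -0.001]
force: [0.4, 0.2, 6.1]
gripper_width: 23.4
```

{"fn": "send_rows", "kwargs": {"steps": "0 0 0 0 0; 0 0 0 -20 0; 0 0 0 -60 0; 0 0 0 -100 0; 0 0 0 -140 0; 0 0 0 -180 0; 0 0 0 -220 0; 0 0 0 -220 0", "force": 60}}

```text
clock: 3.0
eef_pos: [447.7, -290.6, 237.7]
tool_rot: [0.114, 3.131, -0.006]
force: [0.8, -0.9, -1.9]
gripper_width: 23.1
```

```bash
python3 - <<'E'
from fit import *
p=s.x; 
# wedge horizontal, tip bottom above rod axis line at rod x=X; grasp 155 mm behind horizontally
for X in(-60,-40):
    t=rod2w(p,[[X,0,18]])[0]; h=np.array([np.cos(p[2]),np.sin(p[2]),0]); print(X,"tip",t.round(1),"grasp xy",(t-155*h).round(1))
E
python3 go.py 500 -100 250 137.5
```

```text
[621.21110077  27.92758036   0.82881486] 47.487593412872975 [-0.28 -0.49  0.94  0.49 -0.06  0.37 -0.68 -0.28 -1.74  1.73 -1.04  0.9 ]
-60 tip [580.  -17.  155.6] grasp xy [ 475.3 -131.3  155.6]
-40 tip [591.7  -4.2 165.6] grasp xy [ 487.  -118.5  165.6]
t 3.0 p [ 447.7 -290.6  237.7] yaw 85.81 tilt 0.54 F [ 0.8 -0.9 -1.9] w 23.106918628991536 q [-0.2  -0.14 -0.08  0.   -1.62 -1.45]
[-38.3 193.9 -12.6] turn -51.7
```

```bash
python3 go.py 475.3 -131.3 205 137.5
```

```text
t 3.0 p [ 447.7 -290.6  237.7] yaw 85.81 tilt 0.54 F [ 0.8 -0.9 -1.9] w 23.106918628991536 q [-0.2  -0.14 -0.08  0.   -1.62 -1.45]
[-15.6 161.   32.3] turn -51.7
```

{"fn": "send_rows", "kwargs": {"steps": "0 0 10 0 -4; 0 -2 30 0 -11; 0 -4 55 0 -19; 0 -6 80 0 -27; 0 -8 105 0 -35; 0 -10 130 0 -43; 0 -14 150 5 -49; 0 -15.6 161 15 -51.7; 0 -15.6 161 25 -51.7; 0 -15.6 161 25 -51.7"}}

```text
clock: 4.0
eef_pos: [472.5, -130.0, 203.6]
tool_rot: [1.262, -2.873, -0.003]
force: [-0.2, -0.6, -1.6]
gripper_width: 22.7
```

```bash
python3 go.py 475.3 -131.3 205 137.5
cat > look.py <<'E'
import sys,cv2,pickle,numpy as np
from plant import cams
o=[]
n=sys.argv[1]
D={}
for a in sys.argv[2:]:
    c,x,y,w,h=a.split(","); x,y,w,h=map(int,(x,y,w,h)); f=cams.grab_frame(c); D[c]=f
    o.append(cv2.convertScaleAbs(cv2.resize(f["image"][y:y+h,x:x+w,::-1],(399,int(399*h/w)),interpolation=cv2.INTER_CUBIC),alpha=1.4))
H=max(i.shape[0] for i in o); o=[cv2.copyMakeBorder(i,0,H-i.shape[0],0,1,0) for i in o]
cv2.imwrite(f"pics/{n}.png",np.hstack(o)); pickle.dump(D,open(n+".pkl","wb"))
E
python3 look.py a1 top,210,150,130,130 scene,230,90,130,130
```

```text
t 4.0 p [ 472.5 -130.   203.6] yaw 137.44 tilt 0.24 F [-0.2 -0.6 -1.6] w 22.670298854314673 q [ 0.14 -0.25 -0.24 -0.   -1.59 -0.89]
[-0.9 -2.9 -1.5] turn -0.1
```

View pics/a1.png

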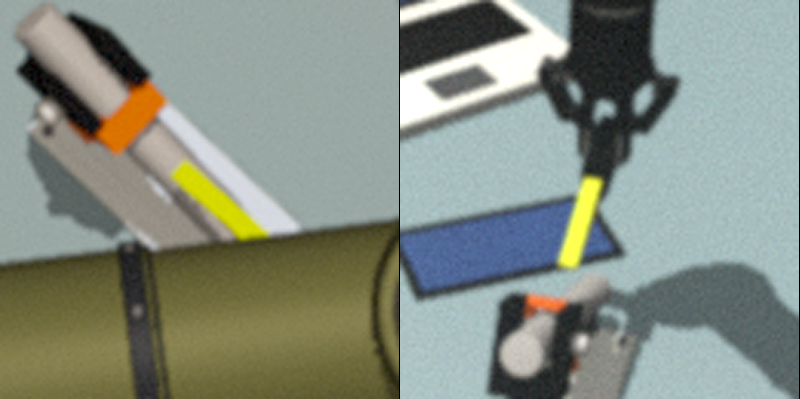

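In the picture the blade lies along the rod, with its tip short of the clip: top (182,169), scene (569,266). I'll triangulate the tip.

```bash
cat > tri.py <<'E'
from fit import *
def tri(D,uv):
    A=[];
    L=[]
    for c,q in uv.items():
        a,b=ray(D[c],[q],0)[0],ray(D[c],[q],300)[0]; L.append((a,b-a))
    M=np.zeros((3,3));v=np.zeros(3)
    for a,dd in L:
        dd=dd/np.linalg.norm(dd);Pm=np.eye(3)-np.outer(dd,dd);M+=Pm;v+=Pm@a
    X=np.linalg.solve(M,v); return X,[np.linalg.norm((np.eye(3)-np.outer(dd,dd)/(dd@dd))@(X-a)) for a,dd in L]
def w2rod(p,X):
    R=(rod2w(p,np.eye(3))-rod2w(p,np.zeros((3,3)))).T; return R.T@(np.asarray(X)-[p[0],p[1],170])
if __name__=="__main__":
    import sys
    D=pickle.load(open(sys.argv[1],"rb")); k=130/399
    a=list(map(float,sys.argv[2:6]))
    ox,oy,qx,qy=map(float,sys.argv[6:10])
    X,e=tri(D,{"top":(ox+a[0]*k,oy+a[1]*k),"scene":(qx+(a[2]-400)*k,qy+a[3]*k)})
    print(X.round(1),np.round(e,1),"rod frame",w2rod(s.x,X).round(1))
E
python3 tri.py a1.pkl 182 169 569 266 210 150 230 90
```

```text
[621.21110077  27.92758036   0.82881486] 47.487593412872975 [-0.28 -0.49  0.94  0.49 -0.06  0.37 -0.68 -0.28 -1.74  1.73 -1.04  0.9 ]
[574.2 -17.6 193.2] [1.3 1.3] rod frame [-45.    3.9  52.7]
```

{"fn": "send_rows", "kwargs": {"steps": "0 -8 -3 0 0; 0 -16 -3 5 0; 0 -25 -3 15 0; 0 -25 -3 20 0; 0 -25 -3 22 0; 0 -25 -3 22 0", "force": 40}}

```text
clock: 4.7
eef_pos: [492.4, -113.6, 183.7]
tool_rot: [1.266, -2.874, -0.0]
force: [-0.5, 0.1, -0.6]
gripper_width: 23.3
```

{"fn": "send_rows", "kwargs": {"steps": "0 0 0 5 0; 0 0 0 10 0; 0 0 0 15 0; 0 0 0 20 0; 0 0 0 25 0; 0 0 0 30 0; 0 0 0 35 0; 0 0 0 40 0; 0 0 0 40 0; 0 0 0 40 0", "force": 25}}

```text
clock: 5.7
eef_pos: [491.8, -114.5, 144.3]
tool_rot: [1.264, -2.874, 0.001]
force: [-4.6, -4.3, 0.5]
gripper_width: 22.8
```

```bash
python3 go.py; python3 look.py a2 top,210,150,130,130 scene,230,90,130,130
```

```text
t 5.7 p [ 491.8 -114.5  144.3] yaw 137.49 tilt 0.1 F [-4.6 -4.3  0.5] w 22.828678353008108 q [ 0.17 -0.21 -0.31  0.   -1.47 -0.91]
```

View pics/a2.png

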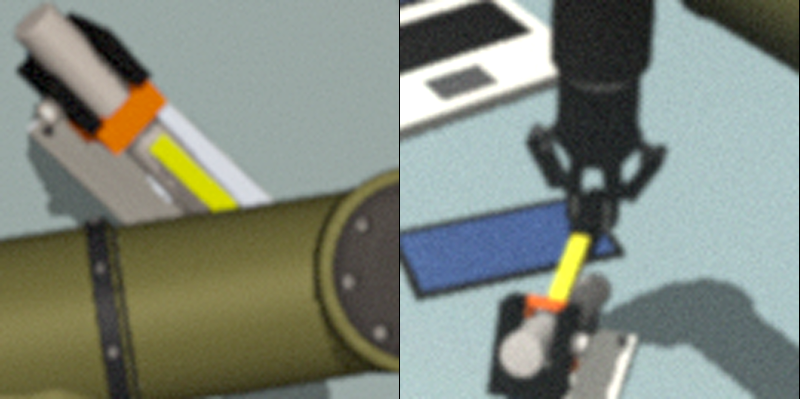

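{"fn": "send_rows", "kwargs": {"steps": "0 0 0 5 0; 0 0 0 10 0; 0 0 0 15 0; 0 0 0 20 0; 0 0 0 25 0; 0 0 0 30 0; 0 0 0 35 0; 0 0 0 38 0; 0 0 0 38 0; 0 0 0 38 0", "force": 25}}

```text
clock: 6.8
eef_pos: [492.4, -113.7, 106.2]
tool_rot: [1.266, -2.875, -0.0]
force: [-0.9, -0.3, 2.1]
gripper_width: 23.4
```

{"fn": "send_rows", "kwargs": {"steps": "0 0 0 2 0; 0 0 0 4 0; 0 0 0 6 0; 0 0 0 8 0; 0 0 0 8 0", "force": 25}}

```text
clock: 7.3
eef_pos: [492.6, -113.6, 98.1]
tool_rot: [1.266, -2.875, -0.0]
force: [0.6, 0.2, 3.9]
gripper_width: 22.8
```

```bash
python3 go.py; python3 look.py a3 top,210,150,130,130 scene,230,90,130,130
```

```text
t 7.3 p [ 492.6 -113.6   98.1] yaw 137.52 tilt 0.01 F [0.6 0.2 3.9] w 22.8119427314208 q [ 0.17 -0.19 -0.38 -0.   -1.39 -0.91]
```

View pics/a3.png

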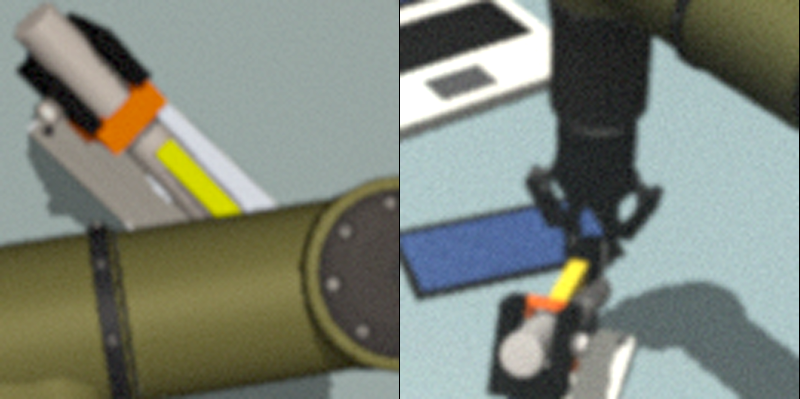

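The blade now looks nearly flush, with its tip at top (166,148). I'll compare it with the model projection.

Run:
```python
from tri import *
p=s.x;D=pickle.load(open("a3.pkl","rb"));k=399/130
pr=lambda c,P,o:((proj(D[c],rod2w(p,P))-o)*k).round(0).tolist()
for y in(0,-4): print(y,"tip corners",pr("top",[[-40,y+8,20],[-40,y-8,20],[-110,y+8,35],[-110,y-8,35]],[210,150]))
print("rod silhouette near",pr("top",[[-60,18,0],[-60,-18,0],[-60,14,11],[-60,-14,11]],[210,150]))
P=ray(D["top"],[(210+166/k,150+148/k)],155.6+8)[0]; print(w2rod(p,P))
print("grasp", w2rod(p,[492.6,-113.6,98.1+18.7]), "tcp",w2rod(p,[492.6,-113.6,98.1]))
```

```text
[621.21110077  27.92758036   0.82881486] 47.487593412872975 [-0.28 -0.49  0.94  0.49 -0.06  0.37 -0.68 -0.28 -1.74  1.73 -1.04  0.9 ]
0 tip corners [[155.0, 159.0], [170.0, 143.0], [222.0, 226.0], [237.0, 210.0]]
-4 tip corners [[159.0, 155.0], [174.0, 139.0], [225.0, 222.0], [240.0, 206.0]]
rod silhouette near [[153.0, 180.0], [186.0, 145.0], [162.0, 179.0], [188.0, 152.0]]
[-41.76907936  -3.5814113   16.72530577]
grasp [-192.21289731   -0.83400641   49.54409936] tcp [-201.56289731   -0.83400641   33.34942431]
```

{"fn": "send_rows", "kwargs": {"steps": "0 0 1 1 -0.4; 0 0 1 2 -0.8; 0 0 1 3 -0.8; 0 0 1 3 -0.8", "force": 25}}

```text
clock: 7.8
eef_pos: [491.8, -112.8, 95.1]
tool_rot: [1.286, -2.866, -0.001]
force: [0.4, -0.9, 3.2]
gripper_width: 22.8
```

{"fn": "send_rows", "kwargs": {"steps": "0 0 0 0 0; 0 0 0 0 0; 0 -2.6 0 -1.5 0; 0 -6.1 0 -3.5 0; 0 -9.5 0 -5.5 0; 0 -13 0 -7.5 0; 0 -16.5 0 -9.5 0; 0 -20 0 -11.5 0; 0 -24.2 0 -14 0; 0 -26 0 -15 0", "force": 100}}

```text
clock: 8.8
eef_pos: [507.8, -94.3, 109.6]
tool_rot: [1.283, -2.862, -0.0]
force: [-4.6, -5.1, 2.0]
gripper_width: 22.4
```

```bash
python3 go.py
```

```text
t 8.8 p [507.8 -94.3 109.6] yaw 138.3 tilt 0.26 F [-4.6 -5.1  2. ] w 22.364036819694938 q [ 0.21 -0.16 -0.33  0.   -1.41 -0.94]
```

{"fn": "send_rows", "kwargs": {"steps": "0 -3 0 -1.7 0; 0 -6 0 -3.5 0; 0 -9 0 -5.2 0; 0 -12 0 -7 0; 0 -15 0 -8.7 0; 0 -15 0 -8.7 0"}}

```text
clock: 9.4
eef_pos: [516.7, -83.8, 117.7]
tool_rot: [1.282, -2.86, -0.001]
force: [-6.8, -7.5, 1.7]
gripper_width: 22.2
```

```bash
python3 go.py; python3 look.py a4 top,210,150,130,130 scene,230,90,130,130
```

```text
t 9.4 p [516.7 -83.8 117.7] yaw 138.28 tilt 0.43 F [-6.8 -7.5  1.7] w 22.178873321581445 q [ 0.22 -0.14 -0.3   0.   -1.42 -0.95]
```

View pics/a4.png

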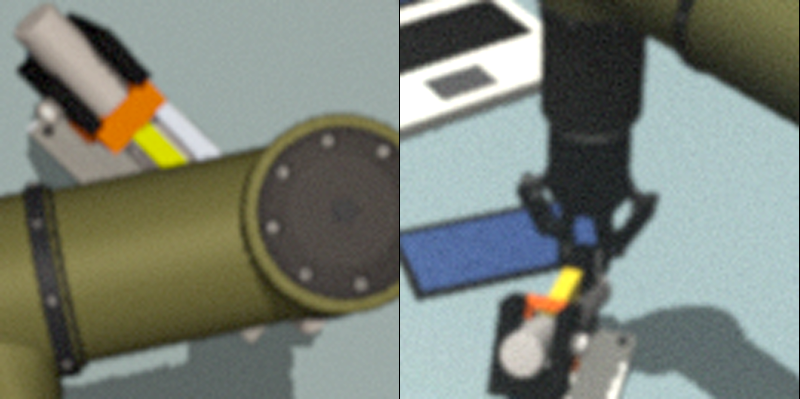

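The blade is entering under the bridge at top (145,135), well centred. I'll go on.

{"fn": "send_rows", "kwargs": {"steps": "0 -3 0 -1.7 0; 0 -6 0 -3.5 0; 0 -9 0 -5.2 0; 0 -12 0 -7 0; 0 -15 0 -8.7 0; 0 -18 0 -10.4 0; 0 -21 0 -12.1 0; 0 -24 0 -13.9 0; 0 -26 0 -15 0; 0 -26 0 -15 0"}}

```text
clock: 10.5
eef_pos: [526.5, -69.9, 127.4]
tool_rot: [1.266, -2.842, -0.002]
force: [-25.0, -27.2, -8.1]
gripper_width: 22.9
```

```bash
python3 go.py
```

```text
t 10.5 p [526.5 -69.9 127.4] yaw 138.01 tilt 1.72 F [-25.  -27.2  -8.1] w 22.89138178730803 q [ 0.25 -0.11 -0.25  0.   -1.46 -0.98]
```

{"fn": "send_rows", "kwargs": {"steps": "0 0 0 0 0; 0 -3 0 -1.7 0; 0 -6 0 -3.5 0; 0 -9 0 -5.2 0; 0 -12 0 -7 0; 0 -15 0 -8.7 0; 0 -15 0 -8.7 0; 0 -15 0 -8.7 0", "force": 120}}

```text
clock: 11.3
eef_pos: [536.3, -58.6, 135.2]
tool_rot: [1.266, -2.842, -0.003]
force: [-23.6, -26.0, -11.2]
gripper_width: 22.1
```

```bash
python3 go.py; python3 look.py a5 top,210,150,130,130 scene,230,90,130,130
```

```text
t 11.3 p [536.3 -58.6 135.2] yaw 138.0 tilt 1.77 F [-23.6 -26.  -11.2] w 22.134307006091298 q [ 0.27 -0.09 -0.21  0.   -1.47 -1.  ]
```

View pics/a5.png

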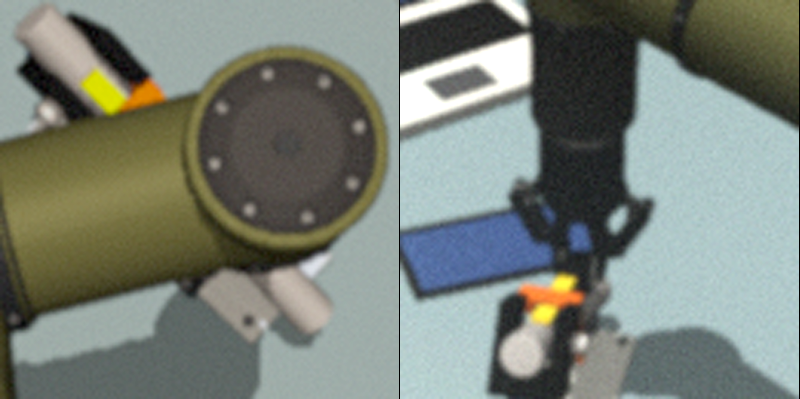

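The blade's tip now shows beyond the bridge at top (92,85), and the clip is raised in the scene view at (552,295). I'll keep pushing.

{"fn": "send_rows", "kwargs": {"steps": "0 -3 0 -1.7 0; 0 -6 0 -3.5 0; 0 -9 0 -5.2 0; 0 -12 0 -7 0; 0 -15 0 -8.7 0; 0 -15 0 -8.7 0"}}

```text
clock: 12.0
eef_pos: [552.1, -42.8, 147.3]
tool_rot: [1.278, -2.854, -0.002]
force: [-9.3, -10.4, -5.5]
gripper_width: 22.1
```

{"fn": "send_rows", "kwargs": {"steps": "0 -3 0 -1.7 0; 0 -6 0 -3.5 0; 0 -9 0 -5.2 0; 0 -9 0 -5.2 0"}}

```text
clock: 12.4
eef_pos: [558.9, -35.5, 153.1]
tool_rot: [1.28, -2.856, -0.002]
force: [-6.5, -6.4, -3.8]
gripper_width: 22.1
```

```bash
python3 go.py; python3 look.py a6 top,210,150,130,130 scene,230,90,130,130
```

```text
t 12.4 p [558.9 -35.5 153.1] yaw 138.26 tilt 0.68 F [-6.5 -6.4 -3.8] w 22.075020323062148 q [ 0.3  -0.05 -0.15  0.   -1.49 -1.02]
```

View pics/a6.png

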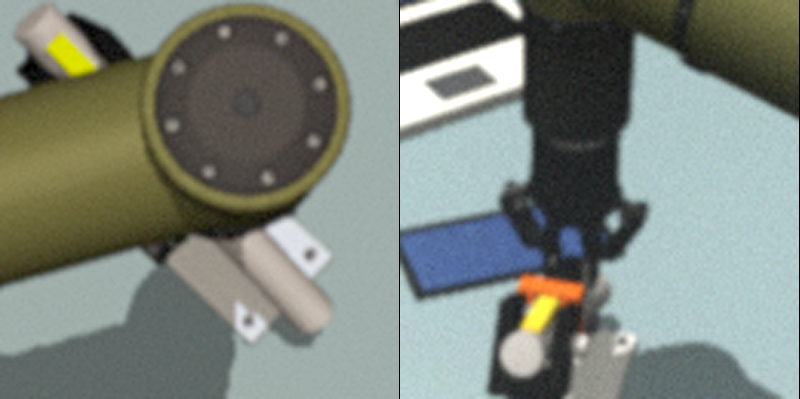

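The clip has popped up onto the thick of the blade (scene (552,288)), and the force fell from 37 to 10 N. Now I'll lift it square to the rod on the blade.

{"fn": "send_rows", "kwargs": {"steps": "0 1 0 -1.7 0; 0 3 0 -5.2 0; 0 5 0 -8.7 0; 0 7.5 0 -13 0; 0 10 0 -17.3 0; 0 12.5 0 -21.6 0; 0 15 0 -26 0; 0 17.5 0 -30.3 0; 0 20 0 -34.6 0; 0 20 0 -34.6 0"}}

```text
clock: 13.5
eef_pos: [549.2, -48.9, 192.2]
tool_rot: [-1.285, 2.865, -0.001]
force: [-0.0, 0.3, -2.5]
gripper_width: 22.1
```

{"fn": "send_rows", "kwargs": {"steps": "0 2 0 -3.5 0; 0 5 0 -8.7 0; 0 9 0 -15 0; 0 13 0 -22 0; 0 17 0 -30 0; 0 20 0 -38 0; 0 20 0 -45 0; 0 20 0 -50 0; 0 20 0 -54 0; 0 20 0 -54 0"}}

```text
clock: 14.5
eef_pos: [536.0, -63.5, 245.7]
tool_rot: [-1.286, 2.866, -0.0]
force: [0.5, 0.3, -2.4]
gripper_width: 22.5
```

```bash
python3 go.py 420 279 260 89
python3 - <<'E'
from plant import cams
import cv2,numpy as np,pickle
D={}
for c in("top","scene","wrist"):
    f=cams.grab_frame(c);D[c]=f;h=cv2.cvtColor(f["image"],cv2.COLOR_RGB2HSV)
    m=cv2.inRange(h,(3,180,90),(18,255,255));k,l,s,ce=cv2.connectedComponentsWithStats(m)
    print(c,[(s[i].tolist(),ce[i].round(1).tolist()) for i in range(1,k) if s[i,4]>15])
pickle.dump(D,open("a7.pkl","wb"))
a=cv2.resize(D["scene"]["image"][60:220,200:360,::-1],(399,399)); b=cv2.resize(D["wrist"]["image"][:,:,::-1],(399,300)); b=cv2.copyMakeBorder(b,0,99,0,0,0)
cv2.imwrite("pics/a7.png",cv2.convertScaleAbs(np.hstack([a,b]),alpha=1.4))
E
```

```text
t 14.5 p [536.  -63.5 245.7] yaw 138.34 tilt 0.04 F [ 0.5  0.3 -2.4] w 22.5147787303806 q [ 0.25 -0.12 -0.04  0.   -1.65 -0.98]
[-178.8  314.3  -14.3] turn 49.3
top []
scene [([274, 144, 20, 10, 121], [283.7, 147.2])]
wrist []
```

View pics/a7.png

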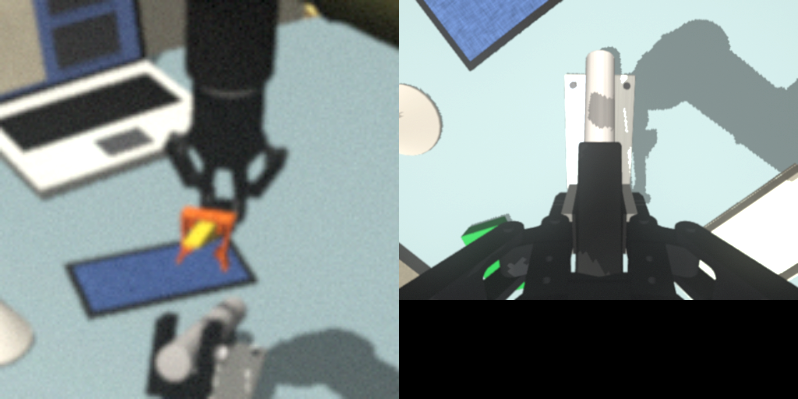

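The clip hangs astride the blade (scene crop (207,228)), clear of the rod. I'll carry it gently to the tray.

{"fn": "send_rows", "kwargs": {"steps": "0 -1 2 -1 0; 0 -4 7 -3 1; 0 -10 16 -6 3; 0 -17 29 -9 5; 0 -25 44 -12 8; 0 -34 59 -14 11; 0 -43 74 -14 14; 0 -52 89 -14 17; 0 -61 104 -14 20; 0 -70 119 -14 22"}}

```text
clock: 15.65
eef_pos: [492.9, 68.8, 259.4]
tool_rot: [-0.712, 3.06, 0.0]
force: [0.0, 0.5, -2.2]
gripper_width: 22.5
```

```bash
python3 go.py 420 279 260 88.6
```

```text
t 15.65 p [492.9  68.8 259.4] yaw 116.19 tilt 0.02 F [ 0.   0.5 -2.2] w 22.509218968670197 q [ 0.54 -0.23 -0.11 -0.   -1.68 -1.66]
[-27.3 220.8  -0.6] turn 27.6
```

{"fn": "send_rows", "kwargs": {"steps": "0 -2 17 0 2; 0 -4 34 0 5; 0 -6 51 0 8; 0 -8 68 0 11; 0 -10 85 0 14; 0 -13 102 0 17; 0 -15 119 0 20; 0 -17 136 0 22; 0 -19 153 0 24; 0 -21 170 0 25"}}

```text
clock: 16.65
eef_pos: [436.2, 230.4, 259.4]
tool_rot: [-0.034, 3.141, 0.001]
force: [-0.2, -0.7, -2.2]
gripper_width: 22.0
```

{"fn": "send_rows", "kwargs": {"steps": "0 -2 14 0 1; 0 -3 26 0 1.5; 0 -4 36 0 2; 0 -5 43 0 2.5; 0 -6 47 0 2.5; 0 -6 49 0 2.5; 0 -6 49 0 2.5"}}

```text
clock: 17.35
eef_pos: [441.7, 278.6, 259.2]
tool_rot: [-0.032, -3.141, 0.0]
force: [-0.2, -0.1, -2.2]
gripper_width: 22.3
```

```bash
python3 go.py 420 279 55 88.6
```

```text
t 17.35 p [441.7 278.6 259.2] yaw 88.82 tilt 0.01 F [-0.2 -0.1 -2.2] w 22.26016495378041 q [ 0.95 -0.16 -0.06 -0.   -1.68 -2.54]
[ 21.7   0.  204.2] turn 0.2
```

{"fn": "send_rows", "kwargs": {"steps": "0 4 0 4 0; 0 10 0 14 0; 0 15 0 30 0; 0 19 0 50 0; 0 21 0 75 0; 0 22 0 100 0; 0 22 0 125 0; 0 22 0 150 0; 0 22 0 170 0; 0 22 0 185 0"}}

```text
clock: 18.35
eef_pos: [419.1, 278.4, 72.5]
tool_rot: [-0.033, -3.14, 0.001]
force: [-1.5, -0.1, -2.5]
gripper_width: 22.4
```

{"fn": "send_rows", "kwargs": {"steps": "0 0 0 8 0; 0 0 0 18 0; 0 0 0 25 0; 0 0 0 32 0; 0 0 0 39 0; 0 0 0 46 0; 0 0 0 51 0; 0 0 0 55 0; 0 0 0 57 0; 0 0 0 57 0", "force": 22}}

```text
clock: 19.35
eef_pos: [423.2, 282.3, 23.7]
tool_rot: [0.029, 3.132, 0.011]
force: [-3.1, 0.6, 22.8]
gripper_width: 22.0
```

```bash
python3 go.py
```

```text
t 19.35 p [423.2 282.3  23.7] yaw 88.93 tilt 0.65 F [-3.1  0.6 22.8] w 22.025041855913713 q [ 0.99 -0.14 -0.47  0.   -1.23 -2.58]
```

{"fn": "send_rows", "kwargs": {"steps": "0 0 0 -3 0; 0 0 0 -6 0; 0 0 0 -6 0; 0.33 0 0 -6 0; 0.38 0 0 -6 0; 0.45 0 0 -6 0; 0.6 0 0 -6 0; 1 0 0 -6 0; 1 0 0 -6 0; 1 0 0 -6 0"}}

```text
clock: 20.35
eef_pos: [419.7, 279.1, 23.2]
tool_rot: [-0.032, -3.141, -0.0]
force: [-0.1, -0.2, 0.2]
gripper_width: 85.5
```

{"fn": "send_rows", "kwargs": {"steps": "1 0 0 0 0; 1 0 0 -10 0; 1 0 0 -30 0; 1 0 0 -60 0; 1 0 0 -100 0; 1 0 0 -150 0; 1 0 0 -190 0; 1 0 0 -190 0"}}

```text
clock: 21.15
eef_pos: [421.7, 280.2, 221.4]
tool_rot: [0.032, 3.133, 0.013]
force: [0.1, 0.4, -0.1]
gripper_width: 85.4
```

```bash
python3 go.py
python3 - <<'E'
from plant import cams
import cv2,numpy as np
s=cams.grab_frame("scene")["image"][230:350,290:450,::-1]; w=cams.grab_frame("wrist")["image"][:,:,::-1]; t=cams.grab_frame("top")["image"][170:320,90:250,::-1]
w=cv2.resize(w,(400,300)); s=cv2.resize(s,(400,300),interpolation=cv2.INTER_CUBIC); t=cv2.resize(t,(320,300))
a=np.hstack([s,w]); b=cv2.copyMakeBorder(t,0,0,0,480,0)
cv2.imwrite("pics/a8.png",cv2.convertScaleAbs(np.vstack([a,b]),alpha=1.3))
E
```

```text
t 21.15 p [421.7 280.2 221.4] yaw 88.83 tilt 0.68 F [ 0.1  0.4 -0.1] w 85.43221574141623 q [ 0.99 -0.22 -0.18  0.   -1.6  -2.58]
```

View pics/a8.png

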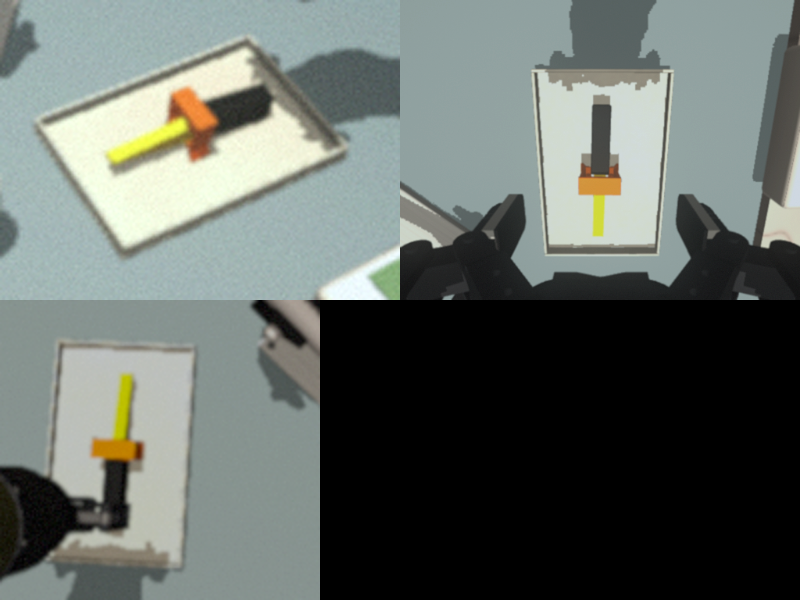

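Both views show the wedge lying flat in the tray, with the clip astride its blade and well inside the walls. The gripper is clear.

{"fn": "send_rows", "kwargs": {"steps": "1 0 0 0 0; 1 0 0 0 0; 1 0 0 0 0; 1 0 0 0 0; 1 0 0 0 0"}}

```text
clock: 21.8
eef_pos: [419.6, 279.0, 213.0]
tool_rot: [-0.032, -3.141, 0.0]
force: [0.0, 0.4, 0.4]
gripper_width: 85.4
```

Run:
```python
import cv2,pickle,numpy as np
from plant import cams,bot
a=pickle.load(open("f0.pkl","rb"))
def g(f,lo,hi):
    return np.argwhere(cv2.inRange(cv2.cvtColor(f["image"],cv2.COLOR_RGB2HSV),lo,hi)>0).mean(0).round(1)
for c in("scene",):
    f=cams.grab_frame(c); print("green",g(a[c],(50,150,40),(70,255,255)),g(f,(50,150,40),(70,255,255)))
    for n,(x,y,w,h) in {"jar":(255,285,45,50),"funnel":(172,155,45,55)}.items():
        print(n,np.abs(a[c]["image"][y:y+h,x:x+w].astype(int)-f["image"][y:y+h,x:x+w]).mean().round(2))
    q=cams.grab_frame(c); o=((3,180,90),(18,255,255)); print("clip still",g(f,*o),g(q,*o))
bot.job_done()
```

```text
green [252.1 206.6] [252.  206.6]
jar 6.25
funnel 6.75
clip still [274.4 367.2] [274.2 367.3]
the job is handed in; nothing more can be done
```

The clip is off the rod, and both it and the wedge are lying in the white tray. I handed the job in at about 22 s of the 64 s allowed; no verdict was reported.

- **Method:** I gripped the wedge by its handle and pressed its tip on the rod, so it swung in the light grip until it lay flush with the slope. Then I pushed the blade up under the bridge. The push force peaked near 38 N and fell to about 10 N once the clip popped up. The clip was lifted away and carried on the blade, then set down and released in the tray; the fingers were never meant to touch it.
- **Last checks:** The pictures show the wedge flat in the tray with the clip astride its blade, inside the walls. The gripper is well clear, about 210 mm up. Between the last two frames the clip's image centre shifted by 0.2 pixel at most, so it is at rest. The green box is where it was to within 0.1 pixel.
- **Less certain:** For the jar and the funnel I only compared image patches. These showed small differences, about 6–7 grey levels out of 255, which I took for camera noise. I could not read the leg angles directly, so that the first step was met rests on the pictures and the forces.
- **One surprise:** While setting the wedge down, the upward force reached about 23 N, so I backed off 6 mm before opening the fingers.

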